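# Unstack the panela and lay it in running bond

### The job

Take the two small piles apart: stand the wooden arepa flattener, handle up, in the middle of the top saucer, and lay the three panela blocks lengthwise along the middle of the marble board in running bond. The dark block goes flat on the board at the red clip's end and the amber one at the green clip's end, end to end with no more than about a centimetre between them, and the pale block goes on top of these two, centred over the joint. Leave the mug and the salt jar where they stand.

Things in the scene. Friction and masses are not known exactly. Their poses are not given: they have to be found in the camera images.
- dark_c (a point): dark brown block of panela (hard cane sugar), a solid brick 130 mm long (its y axis), 56 mm wide (its x axis), 40 mm high, about 400 g; either end may point either way. The point is its centre, 20 mm above its underside. At the start there are two piles: the amber and the pale block lie flat on the counter, each with one thing resting on it; the dark block lies roughly crosswise on one of them, the flattener stands on the other. 
- amber_c (a point): amber (orange-brown) block of panela (hard cane sugar), a solid brick 130 mm long (its y axis), 56 mm wide (its x axis), 40 mm high, about 400 g; either end may point either way. The point is its centre, 20 mm above its underside. 
- pale_c (a point): pale cream-yellow block of panela (hard cane sugar), a solid brick 130 mm long (its y axis), 56 mm wide (its x axis), 40 mm high, about 400 g; either end may point either way. The point is its centre, 20 mm above its underside. 
- flattener_c (a point): wooden arepa flattener, about 120 g: a flat disc 84 mm across and 16 mm thick with an upright round handle 30 mm across on its middle (a round knob 34 mm across at the very top), 77 mm high in all. The point is on the handle's axis, 42 mm above the underside; z is up along the handle.
- saucers: two stacked ceramic saucers (white below, blue on top), 156 mm across, fixed to the counter. The origin is the centre of the stack's underside, on the counter; the top saucer's flat inner floor, about 104 mm across, is 13 mm above it, and its sloping rim ends 28 mm above it.
- board: white marble board, fixed to the counter: 316 mm long (its y axis), 80 mm wide (its x axis), 12 mm thick. The origin is the centre of its underside, on the counter.
- red_clip: red plastic clothespin-style clip fixed flat across one end of the marble board, 149 mm from the board's centre along its length: 72 mm long (across the board), 12 mm wide, about 18 mm high above the board's top. Which end it marks varies. The origin is the centre of its underside, on the board's top.
- green_clip: green plastic clip like the red one, fixed across the other end of the marble board, 149 mm from its centre. The origin is the centre of its underside, on the board's top.
- mug: white mug, 76 mm across and 85 mm high with a handle at its +y side, loose; a bystander. The origin is the centre of its underside.
- salt: glass salt jar with a blue cap, 60 mm across and 100 mm high, loose; a bystander. The origin is the centre of its underside.
Things that resemble listed ones, but are neither listed nor needed, are in the scene too. Of the things that look like the part that bears pale_c, take the one that is farthest from the robot's base at the start. What is shaped like the part that bears dark_c but pink is not meant.

How it is judged:
By the outcome, as a careful person would: the job done as asked, in the order asked, and still so for the second after the job is handed in, with the robot touching nothing.
It also fails if it takes over 107 s, if anything falls off the work surface, if the arm or the gripper's body presses on something with over 40 N, if the wrist force passes 120 N, or if a joint passes its speed limit or range.

### The arm

A 6-joint arm with a two-finger parallel gripper is mounted at the origin on the work surface. World frame = base frame: x ahead of the robot, y to its left, z up, the work surface at z = 0. Lengths are in mm, angles in rad, forces in N, time in s.
With the tool pointing down it reaches from about 400 to 825 mm from the base axis. Payload 7 kg.
Tool frame: the origin (TCP) lies at the very end of the fingers, on their centre line; the grasp point (between the pads) lies 19 mm behind it; z points along the fingers, y is the direction in which the jaws open and shut (so a half turn about z gives the same grasp; the last joint's range is limited). The gripper opens to 88 mm and grips with 3 to 60 N. Pads are 19 mm wide; open, the fingers measure 130 mm over their backs; the gripper's body (78 mm by 193 mm) begins 47 mm behind the grasp point.
Start: joints at [-0.979, 0.359, 0.012, 0, -1.224, -0.288], TCP at [201.898, -644.075, 226.561] pointing down, gripper open.
Joint ranges: [-3.07, 3.07], [-1.43, 2.12], [-1.02, 1.25], [-3.03, 1.67], [-3.05, -0], [-3.03, 3.03]. Speed limits (rad/s): [2.39, 2.39, 3.01, 3.14, 3.14, 3.14].

### API

Orientations are given as a unit quaternion [x, y, z, w].
In Python, from plant import bot gives the robot as it stands. Calls block until the motion is done:
- bot.move_ptp(position, orientation): joint-space move of the TCP to a pose.
- bot.line_to(position, velocity=150, ori=None): straight line of the TCP; ori=None keeps the orientation; velocity is the mean speed in mm/s.
- bot.move_joints(angles): joint-space move.
- bot.move_gripper(opening, force=None): finger opening in mm; force is the grip in N (None keeps the last); returns when the fingers have stopped.
- bot.pause(seconds).
- bot.solve_ik(position, orientation): joint angles nearest the present ones, or None.
- bot.read_state(): the state.
- bot.camera(name): name is "scene" or "side" or "wrist"; returns the picture (384x512x3 uint8, red, green, blue); there is no depth.
- bot.get_calibration(name): a dict with "fx", "fy", "cx", "cy" (pixels), "view" (4x4, takes a point from world to camera coordinates); the wrist camera has in their place "T_tool_cam" (4x4, takes a point from camera to tool coordinates, whose origin is the TCP and whose axes are the flange's). Camera axes: x right, y up, looking along -z (the intrinsics and any distortion apply to the point x, -y, -z); pixel columns grow to the right and rows downward; lengths in mm; the calibration is good to about 2 mm. A picture is of the moment at which its call begins: read the wrist's pose just before it. get_calibration takes no time and is no camera call.
A pose or a line that the arm cannot do raises bot.Unreachable and nothing moves.
- bot.close_job(): hands the job in, once; it reports no verdict.
The state is a dict: "t": time; "joint_pos": joint angles; "qvel": joint speeds; "tau": joint torques, N m; "tcp_pos": TCP position; "eef_rot": TCP orientation; "contact_force": force on the tool from outside, world axes, zero at the start; "moment": the same for the moment, N m; "width": finger opening in mm.
Only numpy, scipy, OpenCV 4.12 (cv2) and the standard library are available. Lean on these libraries where they do the work, as an engineer would, in place of code of your own. Each camera call takes 0.05 s, during which the arm holds its last target.

## Working session

There is one attempt and no reset: what is moved stays moved. The work goes in short steps, each a Python script; the robot and the scene stay as the last script left them, time stands still between calls to the robot, and variables do not carry over. Pictures are saved under pics/ and viewed, and the job is handed in when it is done.

```bash
ls; mkdir -p pics
python3 - <<'E'
from plant import bot
import cv2
s=bot.read_state(); print(s)
for n in ("scene","side","wrist"):
    im=bot.camera(n); cv2.imwrite(f"pics/{n}0.png",im[:,:,::-1]); 
    c=bot.get_calibration(n); print(n,c)
E
```

```text
pics
{'t': 0.0, 'joint_pos': array([-9.78929937e-01,  3.59396635e-01,  1.10473698e-02, -3.21712387e-04,
       -1.22408556e+00, -2.88079804e-01]), 'qvel': array([-0.00096401,  0.00078747,  0.00024586,  0.00063534, -0.00029373,
        0.00139922]), 'tau': array([-1.22120608e-03, -5.82712984e+01,  2.93060410e+01,  6.99737281e+00,
        6.74759751e-03, -2.09636501e-04]), 'tcp_pos': array([ 201.72259038, -643.64282357,  225.61649929]), 'eef_rot': array([-1.51255691e-01,  9.88494321e-01,  8.05641606e-04, -2.12094465e-04]), 'contact_force': array([ 0.62463647, -0.7075535 ,  0.10523611]), 'moment': array([ 0.01800997, -0.01922871, -0.0212309 ]), 'width': 87.61141856195411}
scene {'fx': 358.54224125314755, 'fy': 358.54224125314755, 'cx': 258.85258508425534, 'cy': 189.26259032088237, 'view': array([[-8.52704876e-01,  5.22057695e-01,  1.87124974e-02,
         4.03157322e+02],
       [-3.22773807e-01, -5.54692309e-01,  7.66898632e-01,
         5.57085937e+01],
       [ 4.10745010e-01,  6.47898299e-01,  6.41495386e-01,
        -1.21498917e+03],
       [ 0.00000000e+00,  0.00000000e+00,  0.000
[... 257 characters left out ...]
e-01, -6.48020415e-01,  6.31933530e-01,
        -2.68102327e+02],
       [-3.32180502e-01,  5.37749309e-01,  7.74907604e-01,
        -1.15633915e+03],
       [ 0.00000000e+00,  0.00000000e+00,  0.00000000e+00,
         1.00000000e+00]])}
wrist {'fx': 283.3176264454749, 'fy': 283.3176264454749, 'cx': 253.9488596539556, 'cy': 194.8651595583035, 'T_tool_cam': array([[-9.46413073e-04,  9.68066633e-01,  2.50691241e-01,
         6.65958146e+01],
       [ 9.99998802e-01,  6.09035508e-04,  1.42336439e-03,
         2.18711762e-01],
       [ 1.22523170e-03,  2.50692288e-01, -9.68066049e-01,
        -1.58702556e+02],
       [ 0.00000000e+00,  0.00000000e+00,  0.00000000e+00,
         1.00000000e+00]])}
```

View pics/scene0.png

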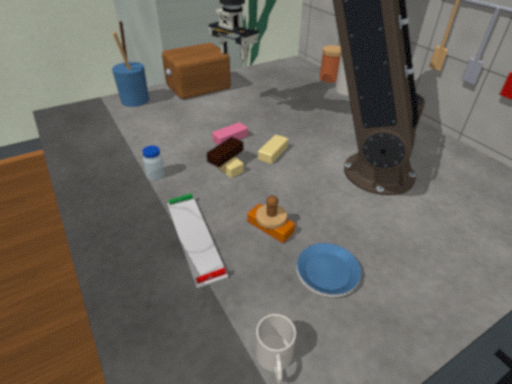

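View pics/side0.png

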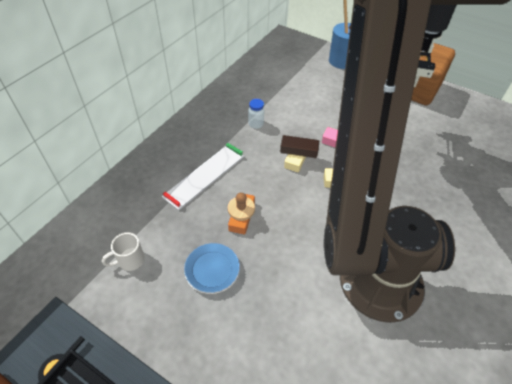

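View pics/wrist0.png

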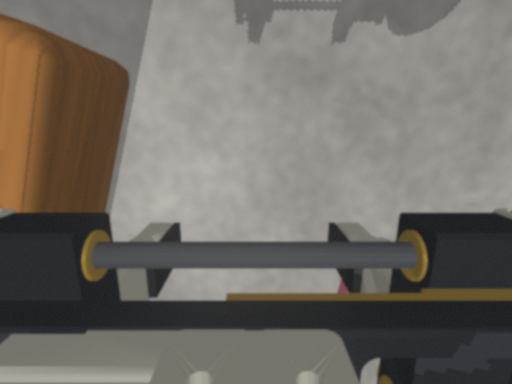

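The scene view shows the dark block crossing a pale block at (228,158), with a lone pale decoy at (273,148) and a pink one at (230,132). The flattener stands on the amber block at (272,218). The saucers are at (329,270), the board runs from the green clip (181,199) to the red clip (211,277), the salt jar is at (152,162) and the mug at (276,340). Next I'll get rough positions and a closer look.

```bash
cat > h.py <<'E'
import numpy as np, cv2
from scipy.spatial.transform import Rotation as R
from plant import bot
def cam(name, s=None):
    c=bot.get_calibration(name); K=np.array([[c['fx'],0,c['cx']],[0,c['fy'],c['cy']],[0,0,1.]])
    if name=='wrist':
        T=np.eye(4); T[:3,:3]=R.from_quat(s['eef_rot']).as_matrix(); T[:3,3]=s['tcp_pos']
        V=np.linalg.inv(T@np.array(c['T_tool_cam']))
    else: V=np.array(c['view'])
    return K,np.diag([1,-1,-1,1.])@V   # opencv-style world->cam
def px2w(K,V,uv,z):
    d=np.linalg.inv(K)@np.array([uv[0],uv[1],1.]); Rm=V[:3,:3]; o=-Rm.T@V[:3,3]; d=Rm.T@d
    return o+d*(z-o[2])/d[2]
def w2px(K,V,P):
    p=(V[:3,:3]@np.atleast_2d(P).T+V[:3,3:]); q=K@p; return (q[:2]/q[2]).T
def down(yaw):  # tool z down, tool y axis at world angle yaw
    y=np.array([np.cos(yaw),np.sin(yaw),0]); z=np.array([0,0,-1.]); x=np.cross(y,z)
    return R.from_matrix(np.c_[x,y,z]).as_quat()
def snap(name,f):
    s=bot.read_state(); im=bot.camera(name)[:,:,::-1].copy(); cv2.imwrite(f"pics/{f}.png",im)
    np.savez(f"pics/{f}.npz",im=im,K=cam(name,s)[0],V=cam(name,s)[1]); return im
def load(f):
    d=np.load(f"pics/{f}.npz"); return d['im'],d['K'],d['V']
E
python3 - <<'E'
from h import *
K,V=cam('scene'); K2,V2=cam('side')
for n,uv,z in [("dark top",(226,147),80),("pale",(233,165),40),("decoy pale",(273,145),40),("pink",(230,130),40),("knob",(272,200),117),("green",(181,199),25),("red",(211,277),25),("saucer",(329,267),28),("mug",(276,327),85),("salt",(151,151),100)]:
    print(n,px2w(K,V,uv,z).round())
print('side')
for n,uv,z in [("dark top",(300,141),80),("knob",(241,197),117),("green",(234,149),25),("red",(172,199),25),("saucer",(212,265),28),("mug",(127,240),85),("salt",(257,103),100)]:
    print(n,px2w(K2,V2,uv,z).round())
im=cv2.imread('pics/scene0.png'); cv2.imwrite('pics/sc_crop.png',cv2.resize(im[110:310,130:370],(720,600),interpolation=cv2.INTER_CUBIC))
E
```

```text
dark top [ 426. -286.   80.]
pale [ 428. -236.   40.]
decoy pale [ 250. -270.   40.]
pink [ 333. -436.   40.]
knob [462.  43. 117.]
green [ 632. -181.   25.]
red [676. 115.  25.]
saucer [418. 237.  28.]
mug [635. 325.  85.]
salt [ 651. -354.  100.]
side
dark top [ 429. -294.   80.]
knob [448.  42. 117.]
green [ 627. -182.   25.]
red [667. 111.  25.]
saucer [421. 232.  28.]
mug [643. 321.  85.]
salt [ 647. -362.  100.]
```

View pics/sc_crop.png

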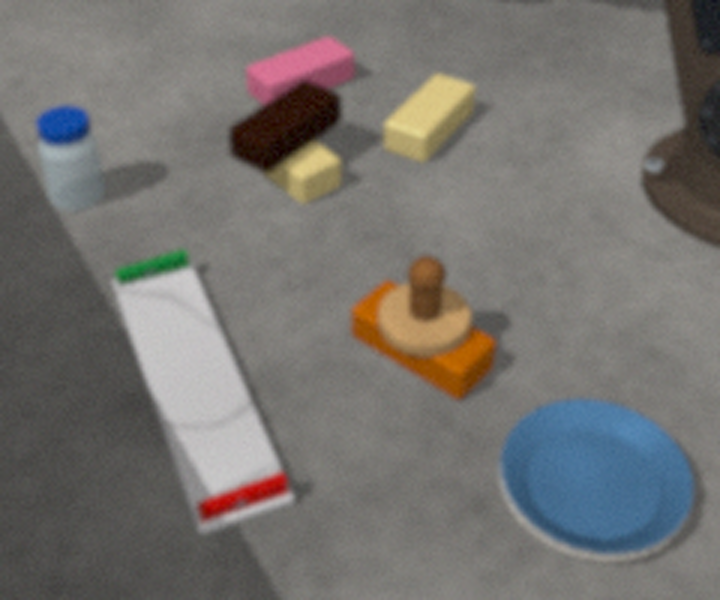

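Candidates for the pale block are (315,170) under the dark one, about 500 mm from the base, and the lone one at (430,115), about 370 mm away. The farther one under the dark block fits, and the crop confirms it. The pink one at (300,70) isn't meant. Next I'll take closer wrist views.

Run:
```python
from h import *
def go(p,yaw):
    for y in (yaw,yaw+np.pi):
        q=bot.solve_ik(p,down(y)); print(y,None if q is None else np.round(q,2))
go([440,-270,260],-np.pi/2); go([440,50,260],-np.pi/2); go([600,-30,260],-np.pi/2)
bot.move_ptp([440,-270,260],down(-np.pi/2)); bot.pause(.3); snap('wrist','w_dark'); print(bot.read_state()['t'])
bot.move_ptp([600,-30,280],down(-np.pi/2)); bot.pause(.3); snap('wrist','w_board'); print(bot.read_state()['t'])
bot.move_ptp([440,60,260],down(-np.pi/2)); bot.pause(.3); snap('wrist','w_flat'); print(bot.read_state()['t'])
```

```text
-1.5707963267948966 [-0.17  0.07 -0.28  0.   -1.22  1.74]
1.5707963267948966 [-0.17  0.07 -0.28  0.   -1.22 -1.4 ]
-1.5707963267948966 [ 0.56 -0.06 -0.41  0.   -1.22  1.01]
1.5707963267948966 [ 0.56 -0.06 -0.41  0.   -1.22 -2.13]
-1.5707963267948966 [ 0.27  0.22 -0.11  0.   -1.25  1.3 ]
1.5707963267948966 [ 0.27  0.22 -0.11  0.   -1.25 -1.85]
2.2667
3.7333
4.85
```

View pics/w_dark.png

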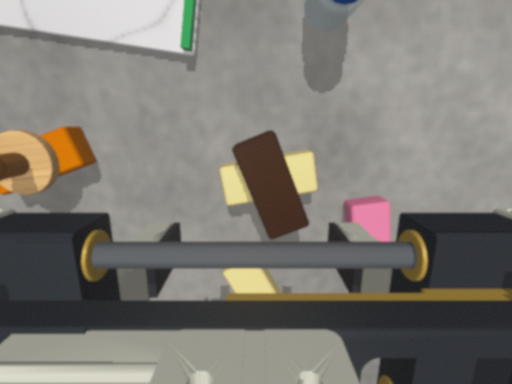

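View pics/w_board.png

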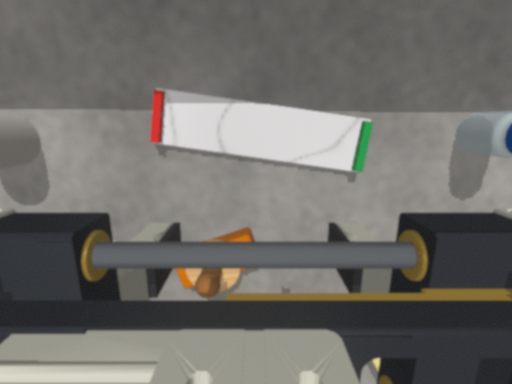

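View pics/w_flat.png

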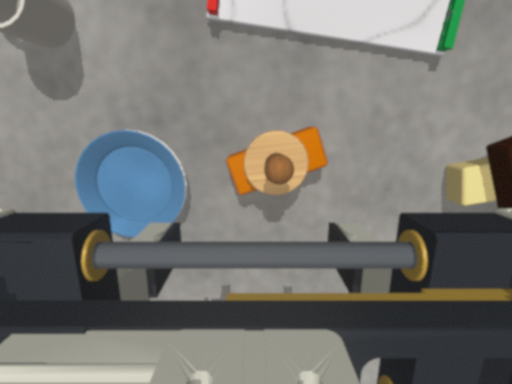

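The wrist views are clear. In w_dark, the dark block is at (270,184) over the pale one (268,178), with the decoy at (248,280). In w_flat, the flattener is at (276,162) on the amber block, and the saucer is at (131,180). In w_board, red is on the left (157,116) and green on the right (364,146). Next I'll fit the poses from silhouettes.

```bash
cat > fit.py <<'E'
from h import *
from scipy.optimize import minimize
def mask(im,col,roi):
    hsv=cv2.cvtColor(im,cv2.COLOR_BGR2HSV); h,s,v=[hsv[...,i].astype(int) for i in range(3)]
    m={'dark':(v<90)&(s>90)&((h<22)|(h>170)),'amber':(h>=6)&(h<=16)&(s>200)&(v>90),
       'pale':(h>=20)&(h<=32)&(s>70)&(v>90),'white':(s<25)&(v>170),'blue':(h>=95)&(h<=115)&(s>110)&(v>70),
       'red':((h<6)|(h>174))&(s>150)&(v>90),'green':(h>45)&(h<80)&(s>120)}[col]
    o=np.zeros(m.shape,np.uint8); x0,y0,x1,y1=roi; o[y0:y1,x0:x1]=m[y0:y1,x0:x1]
    n,l,st,_=cv2.connectedComponentsWithStats(o); 
    for i in range(1,n):
        if st[i,4]<15: o[l==i]=0
    return o
def hull(o):
    return cv2.convexHull(cv2.findNonZero(o)).astype(np.float32)
def boxpts(x,y,yaw,z0,L,W,H):
    c,s=np.cos(yaw),np.sin(yaw); P=[]
    for a in(-L/2,L/2):
        for b in(-W/2,W/2):
            for z in(z0,z0+H): P.append([x-s*a+c*b,y+c*a+s*b,z])   # local y = length
    return np.array(P)
def cyl(x,y,z0,r,H,n=48):
    t=np.linspace(0,2*np.pi,n,endpoint=False); return np.r_[[[x+r*np.cos(a),y+r*np.sin(a),z] for z in(z0,z0+H) for a in t]]
def iou(A,B):
    S=16
    pts=np.r_[A.reshape(-1,2),B.reshape(-1,2)]; o=pts.min(0)-2
    i,_=cv2.intersectConvexConvex(A,B); a=cv2.contourArea(A); b=cv2.contourArea(B); return i/(a+b-i)
def fit(model,x0,views):
    # views: list of (K,V,maskhull)
    def f(p):
        P=model(p); return -np.mean([iou(h,cv2.convexHull(w2px(K,V,P).astype(np.float32))) for K,V,h in views])
    x0=np.array(x0,float); sim=[x0]+[x0+np.eye(len(x0))[i]*(15 if i<2 else .15) for i in range(len(x0))]
    r=minimize(f,x0,method='Nelder-Mead',options=dict(initial_simplex=sim,xatol=.01,fatol=1e-5,maxiter=800))
    r=minimize(f,r.x,method='Nelder-Mead',options=dict(xatol=.01,fatol=1e-6,maxiter=800))
    return r.x,-r.fun
def grow(h):  # pixel-centre hull -> pixel-area hull
    c=h.reshape(-1,2); return cv2.convexHull(np.r_[c+[.5,.5],c-[.5,.5],c+[.5,-.5],c+[-.5,.5]].astype(np.float32))
E
cat > run1.py <<'E'
from fit import *
snap('scene','sc1'); 
def V(f,col,roi,z=None):
    im,K,Vw=load(f); o=mask(im,col,roi); return (K,Vw,grow(hull(o)))
def show(f,col,roi):
    im,_,_=load(f); o=mask(im,col,roi); return o
blk=lambda z0:(lambda p:boxpts(*p,z0,130,56,40))
W='w_dark';F='w_flat';B='w_board'
res={}
def do(n,m,x0,vs):
    for sub in [vs]+([[v] for v in vs] if len(vs)>1 else []):
        r,s=fit(m,x0,sub); print(n,r.round(3),round(s,3))
do('dark',blk(40),[426,-288,0.3],[V(W,'dark',(215,110,325,245)),V('sc1','dark',(195,130,250,170))])
do('pale',blk(0),[430,-260,1.3],[V(W,'pale',(205,130,330,215))])
do('amber',blk(0),[450,40,1.2],[V(F,'amber',(215,110,340,205)),V('sc1','amber',(240,195,305,250))])
rd=[V(B,'red',(130,70,180,160)),V('sc1','red',(190,260,235,290))]
gr=[V(B,'green',(340,100,390,190)),V('sc1','green',(160,185,200,210))]
clip=lambda p:boxpts(*p,12,12,72,18)
do('red',clip,[672,112,-.1],rd); do('green',clip,[630,-182,-.1],gr)
# inner saucer
do('saucerrim',lambda p:cyl(*p,26,78,2),[418,235],[V('sc1','blue',(290,235,370,300))])
do('saucerrim',lambda p:cyl(*p,15,77.5,13),[418,235],[V('sc1','blue',(290,235,370,300))])
E
python3 run1.py
python3 - <<'E'
from fit import *
im,_,_=load('w_flat'); print(im[162,255],im[168,280],im[180,130])
t=np.hstack([mask(load('w_dark')[0],'dark',(215,110,325,245))[100:250,200:350]*255,mask(load('w_dark')[0],'pale',(205,130,330,215))[100:250,200:350]*255,mask(load('w_flat')[0],'amber',(215,110,340,205))[100:250,200:350]*255])
cv2.imwrite('pics/masks.png',t)
E
```

```text
dark [ 426.972 -292.679    1.988] 0.89
dark [ 426.34  -291.778   -1.182] 0.913
dark [ 424.561 -295.758    2.083] 0.894
pale [ 4.30895e+02 -2.90119e+02  1.65000e-01] 0.971
amber [4.55886e+02 2.72550e+01 3.04000e-01] 0.865
amber [4.53176e+02 3.05760e+01 3.33000e-01] 0.892
amber [4.53699e+02 2.53510e+01 2.57000e-01] 0.849
red [ 6.73371e+02  1.05775e+02 -1.52000e-01] 0.743
red [ 6.73589e+02  1.05742e+02 -1.52000e-01] 0.762
red [ 6.72248e+02  1.07286e+02 -5.00000e-03] 0.73
green [ 6.31488e+02 -1.88622e+02 -4.70000e-02] 0.699
green [ 6.31565e+02 -1.86965e+02 -1.05000e-01] 0.744
green [ 6.30020e+02 -1.88151e+02  5.10000e-02] 0.66
saucerrim [416.027 231.605] 0.934
saucerrim [409.964 227.489] 0.9
[122 178 218] [ 68 115 167] [177 136  90]
```

View pics/masks.png

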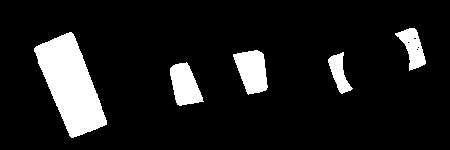

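```bash
cat > ov.py <<'E'
from fit import *
def ov(f,items,roi,out,k=4):
    im,K,V=load(f); x0,y0,x1,y1=roi; c=cv2.resize(im[y0:y1,x0:x1],None,fx=k,fy=k,interpolation=cv2.INTER_CUBIC)
    for P in items:
        h=cv2.convexHull(w2px(K,V,P).astype(np.float32)).reshape(-1,2)
        cv2.polylines(c,[np.int32(((h+.5-[x0,y0])*k))],True,(255,0,255),1)
        t=P[P[:,2]==P[:,2].max()]; h=cv2.convexHull(w2px(K,V,t).astype(np.float32)).reshape(-1,2)
        cv2.polylines(c,[np.int32(((h+.5-[x0,y0])*k))],True,(0,255,255),1)
    cv2.imwrite(f'pics/{out}.png',c)
E
python3 - <<'E'
from ov import *
it=[boxpts(426.3,-291.8,-1.182,40,130,56,40),boxpts(430.9,-290.1,.165,0,130,56,40)]
am=[boxpts(453,30.6,.333,0,130,56,40)]
ov('w_dark',it,(200,110,350,240),'o1'); ov('w_flat',am+[cyl(453,32,40,42,16),cyl(418,235,26,78,2)],(60,100,340,240),'o2',2.8)
bd=boxpts(652,-41,.141,0,316,80,12)
ov('w_board',[bd,boxpts(673,106.5,.141,12,12,72,18),boxpts(631,-188.5,.141,12,12,72,18)],(140,80,390,180),'o3',3)
E
```

```text
(no output)
```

View pics/o1.png

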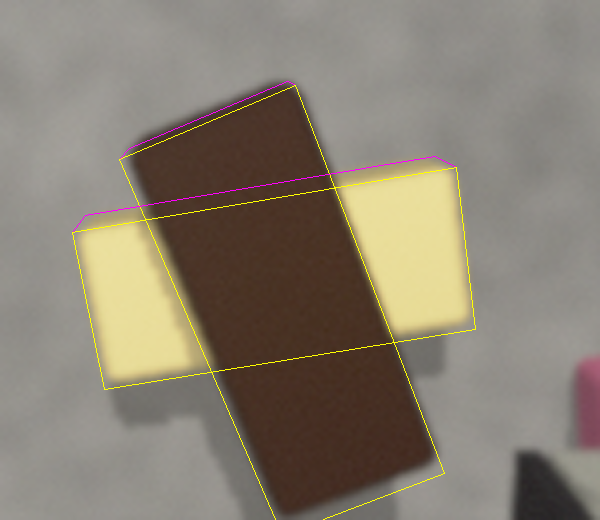

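View pics/o2.png

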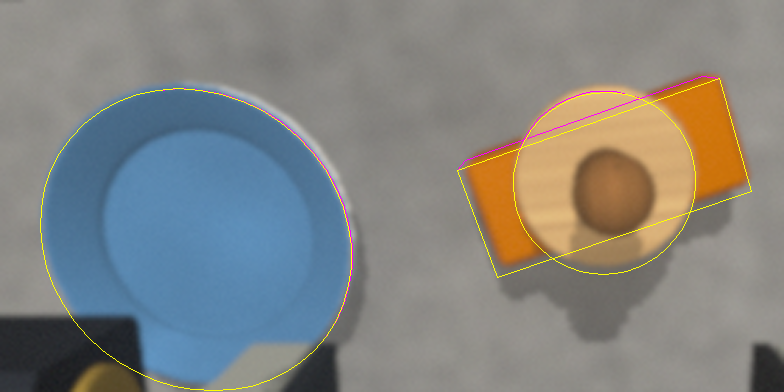

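View pics/o3.png

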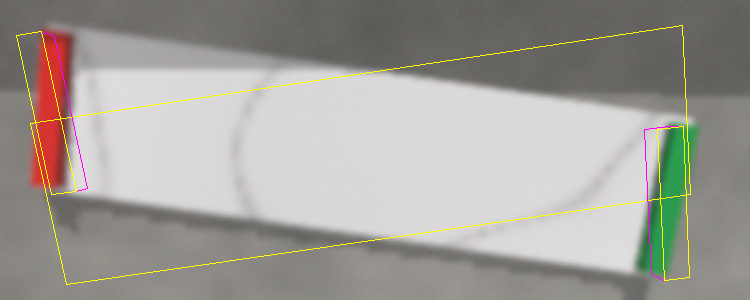

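Board yaw is about -0.14 (I had the sign wrong in that overlay), and the clip spacing fits at 297.4 mm against 298. I'll refine with a free-size fit and redraw.

```bash
cat > run2.py <<'E'
from ov import *
def V(f,o): im,K,Vw=load(f); return (K,Vw,grow(hull(o)))
im=load('w_dark')[0]
blk=lambda z0:(lambda p:boxpts(p[0],p[1],p[2],z0+40*(0),130*p[3],56*p[3],40))
r,s=fit(lambda p:boxpts(p[0],p[1],p[2],40,130*p[3],56*p[3],40),[426,-292,-1.18,.97],[V('w_dark',mask(im,'dark',(215,110,325,245)))]); print('dark',r.round(3),s)
D=r
r,s=fit(lambda p:boxpts(p[0],p[1],p[2],0,130*p[3],56*p[3],40),[430,-290,.165,.97],[V('w_dark',mask(im,'pale',(205,130,330,215)))]); print('pale',r.round(3),s); P=r
imf=load('w_flat')[0]; hsv=cv2.cvtColor(imf,cv2.COLOR_BGR2HSV).astype(int); print(hsv[162,255],hsv[168,280],hsv[135,310])
m=mask(imf,'amber',(215,110,340,205))
hsv8=hsv; m2=((hsv[...,0]>=5)&(hsv[...,0]<=17)&(hsv[...,1]>200)&(hsv[...,2]>60)).astype(np.uint8); k=np.zeros_like(m2); k[110:205,215:340]=1; m2*=k
r,s=fit(lambda p:boxpts(p[0],p[1],p[2],0,130*p[3],56*p[3],40),[455,32,.3,.97],[V('w_flat',m2)]); print('amber',r.round(3),s); A=r
md=((hsv[...,0]>=8)&(hsv[...,0]<=22)&(hsv[...,1]>70)&(hsv[...,1]<190)&(hsv[...,2]>150)).astype(np.uint8)*k
r,s=fit(lambda p:cyl(p[0],p[1],40,42*p[2],16),[455,32,1.],[V('w_flat',md)]); print('disc',r.round(3),s); F=r
K,Vw=load('w_flat')[1:]; print('knob', px2w(K,Vw,(279,168.5),102).round(1))
c,s_=np.array([652.,-41.]),-.1414; n=np.array([-np.sin(s_),np.cos(s_)])
R_=c+149*n; G=c-149*n
ov('w_board',[boxpts(*c,s_,0,316,80,12),boxpts(*R_,s_,12,12,72,18),boxpts(*G,s_,12,12,72,18)],(140,80,390,180),'o4',3)
ov('w_flat',[cyl(416,232,26,78,2),cyl(416,232,13,52,.01),cyl(F[0],F[1],40,42,16),boxpts(A[0],A[1],A[2],0,130,56,40)],(60,100,340,240),'o5',2.8)
ov('side0',[],(0,0,1,1),'x') if 0 else None
E
python3 run2.py
```

```text
dark [ 429.194 -291.791   -1.181    0.958] 0.9841606039232305
pale [ 4.31232e+02 -2.90656e+02  1.69000e-01  9.84000e-01] 0.9833159877987858
[ 18 112 218] [ 14 151 167] [ 16 231 211]
amber [4.56084e+02 2.88390e+01 3.34000e-01 9.30000e-01] 0.9589321832228723
disc [458.493  28.313   1.238] 0.7151312592481357
knob [456.9  31.5 102. ]
```

View pics/o4.png

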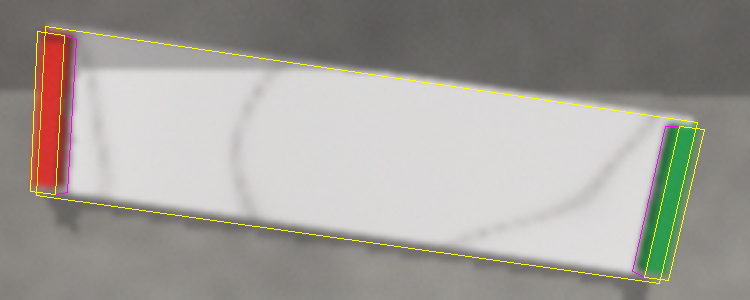

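View pics/o5.png

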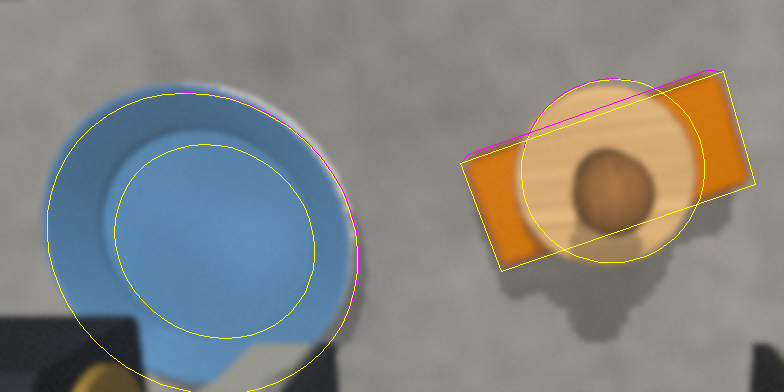

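The board overlay matches. In the saucer overlay, the floor centre works out at about (421,234.5) after the observed shift. The flattener axis is at about (456.7,31.4), with knob and disc agreeing. Now moving the flattener.

Run:
```python
from h import *
q=down(-np.pi/2)
bot.move_gripper(70,20)
bot.move_ptp([456.7,31.4,145],q); bot.line_to([456.7,31.4,64.5],120)
print(bot.read_state()['tcp_pos'],bot.read_state()['contact_force'])
bot.move_gripper(10,25); s=bot.read_state(); print(s['width'],s['contact_force'],s['t'])
bot.line_to([456.7,31.4,120],150); print(bot.read_state()['width'])
bot.line_to([421,234.5,120],250)
bot.pause(.2); snap('wrist','w_hold'); snap('side','s_hold'); print(bot.read_state()['t'],bot.read_state()['tcp_pos'])
```

```text
[457.49386709  31.89031215  65.4982972 ] [ 0.48423577 -0.48488442  0.41152743]
32.6777296979294 [-0.13974129 -0.14918018  1.56615998] 7.5417
32.59402580254694
9.3333 [421.2242366  233.7709552  120.12362552]
```

View pics/w_hold.png

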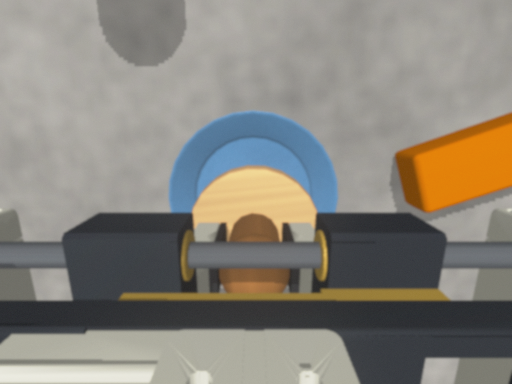

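View pics/s_hold.png

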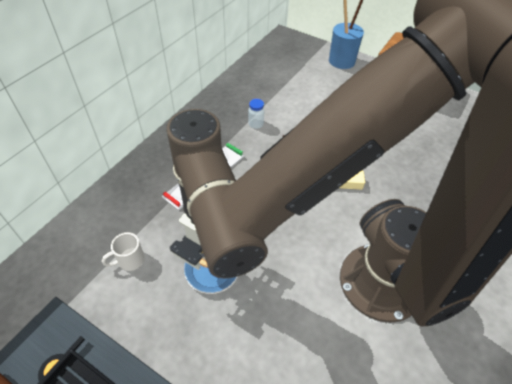

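Run:
```python
from h import *
im,K,V=load('w_hold')
print(px2w(K,V,(254,112),28)-[78,0,0], px2w(K,V,(252,137.5),13)-[52,0,0], px2w(K,V,(255,167),111)-[42,0,0])
```

```text
[418.63329845 233.28691232  28.        ] [422.60044693 235.16384541  13.        ] [420.38315118 232.87093267 111.        ]
```

Run:
```python
from h import *
bot.line_to([421,234.5,45],120)
z=45
f0=bot.read_state()['contact_force'][2]
while z>36:
    z-=1.5; bot.line_to([421,234.5,z],40); f=bot.read_state()['contact_force'][2]; print(z,round(f-f0,2))
    if f-f0>2: break
bot.move_gripper(60); bot.pause(.1)
bot.line_to([421,234.5,130],180); bot.move_ptp([380,234.5,200],down(-np.pi/2)); snap('wrist','w_f2'); print(bot.read_state()['t'])
```

```text
43.5 0.26
42.0 -0.09
40.5 0.81
39.0 -0.06
37.5 0.83
36.0 16.78
13.5417
```

View pics/w_f2.png

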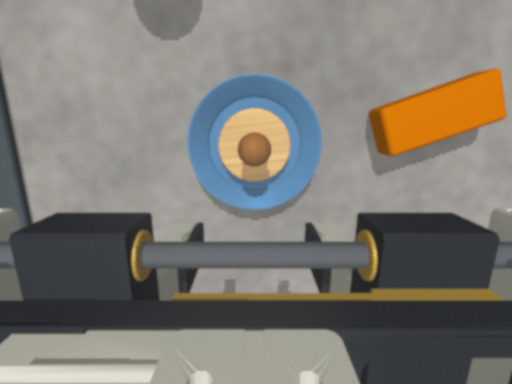

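The flattener stands upright and centred in the saucer: disc px 218–292 and floor 208–300, both centred near x = 254. Next is the dark block.

```bash
cat >> h.py <<'E'
BC=np.array([652.,-41.]); BY=-.1414; BN=np.array([-np.sin(BY),np.cos(BY)])
def qnear(p,yaw):
    j=bot.read_state()['joint_pos']; best=None
    for y in(yaw,yaw+np.pi):
        q=bot.solve_ik(p,down(y))
        if q is None: continue
        d=np.max(np.abs(np.array(q)-j)); 
        if best is None or d<best[0]: best=(d,y)
    return down(best[1])
def pick(x,y,yaw,z,force=40,up=140):
    bot.move_gripper(86); q=qnear([x,y,up],yaw); bot.move_ptp([x,y,up],q); bot.line_to([x,y,z],120)
    s=bot.read_state(); print('at',s['tcp_pos'].round(1),s['contact_force'].round(1))
    bot.move_gripper(40,force); s=bot.read_state(); print('w',s['width'],s['contact_force'].round(1))
    bot.line_to([x,y,up],150); print('w',bot.read_state()['width'],bot.read_state()['t'])
def lower(x,y,z0,zmin,thr=3):
    bot.line_to([x,y,z0],120); bot.pause(.2); f0=bot.read_state()['contact_force'][2]; z=z0
    while z>zmin:
        z-=1; bot.line_to([x,y,z],30); f=bot.read_state()['contact_force'][2]-f0
        if f>thr: break
    print('touch',z,round(f,1))
E
python3 - <<'E'
from h import *
pick(428.5,-291.8,-1.181,46)
t=BC+67*BN; print(t)
q=qnear([*t,130],BY); bot.move_ptp([*t,130],q); bot.pause(.2); snap('wrist','w_d2'); s=bot.read_state(); print(s['tcp_pos'],s['t'])
E
```

```text
at [ 429.1 -291.8   46.5] [ 0.9 -0.3  0.3]
w 55.91786615081506 [-0.5  1.   2.7]
w 55.54391269228407 18.45
[661.44226175  25.33131759]
[661.32301789  24.29972999 130.36616033] 20.1583
```

View pics/w_d2.png

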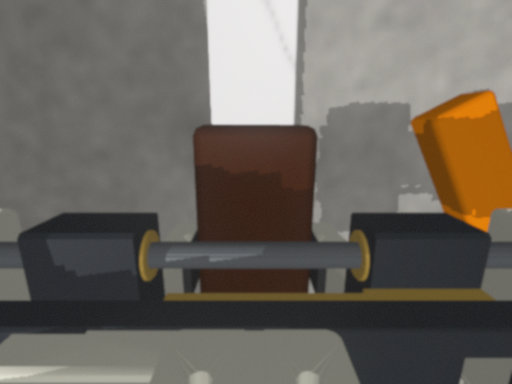

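Run:
```python
from h import *
im,K,V=load('w_d2')
for uv,z in [((255,126.5),164),((211,122),12),((294,122),12),((208,10),12),((298,10),12),((194,150),164),((317,150),164)]:
    d=px2w(K,V,uv,z)[:2]-BC; print(uv,'along',round(d@BN,1),'across',round(d@[np.cos(BY),np.sin(BY)],1))
```

```text
(255, 126.5) along 1.1 across -0.3
(211, 122) along -0.9 across 41.1
(294, 122) along -0.7 across -37.5
(208, 10) along -94.7 across 39.9
(298, 10) along -94.4 across -37.9
(194, 150) along 11.0 across 26.5
(317, 150) along 11.1 across -27.4
```

```bash
cat >> h.py <<'E'
BX=np.array([np.cos(BY),np.sin(BY)]); BC=BC+1.0*BX
E
python3 - <<'E'
from h import *
t=BC+68*BN
lower(*t,24,15)
print(bot.read_state()['tcp_pos'])
bot.move_gripper(86); bot.line_to([*t,150],180)
# look at amber & pale
bot.move_ptp([415,30,200],qnear([415,30,200],-np.pi/2)); bot.pause(.2); snap('wrist','w_a3')
bot.move_ptp([400,-290,200],qnear([400,-290,200],-np.pi/2)); bot.pause(.2); snap('wrist','w_p3'); print(bot.read_state()['t'])
a=load('w_a3')[0]; p=load('w_p3')[0]; cv2.imwrite('pics/ap3.png',cv2.resize(np.hstack([a,p]),(800,300)))
E
```

```text
touch 18 4.2
[662.8096899   26.2279454   18.27986918]
27.5667
```

View pics/ap3.png

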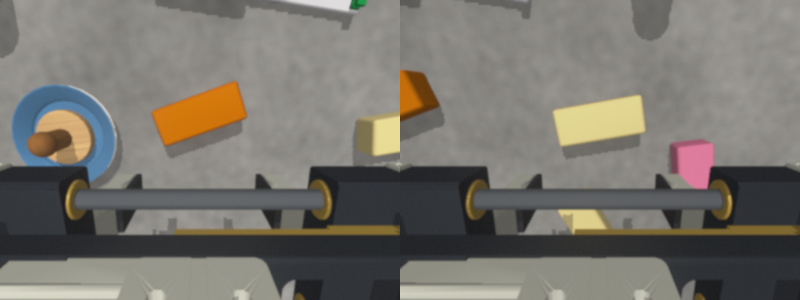

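Run:
```python
from ov import *
for f,col,roi,x0 in [('w_a3','amber',(180,90,330,200),[456,29,.33,.97]),('w_p3','pale',(185,110,325,200),[431,-290,.169,.97])]:
    im,K,V=load(f); h=grow(hull(mask(im,col,roi)))
    r,s=fit(lambda p:boxpts(p[0],p[1],p[2],0,130*p[3],56*p[3],40),x0,[(K,V,h)]); print(f,r.round(3),round(s,3))
    ov(f,[boxpts(*r[:3],0,130,56,40)],roi,f+'o',3)
cv2.imwrite('pics/o6.png',np.vstack([cv2.resize(cv2.imread('pics/%so.png'%f),(450,300)) for f in('w_a3','w_p3')]))
```

```text
w_a3 [4.56344e+02 2.86300e+01 3.38000e-01 9.54000e-01] 0.981
w_p3 [ 4.31441e+02 -2.90377e+02  1.69000e-01  9.93000e-01] 0.987
```

View pics/o6.png

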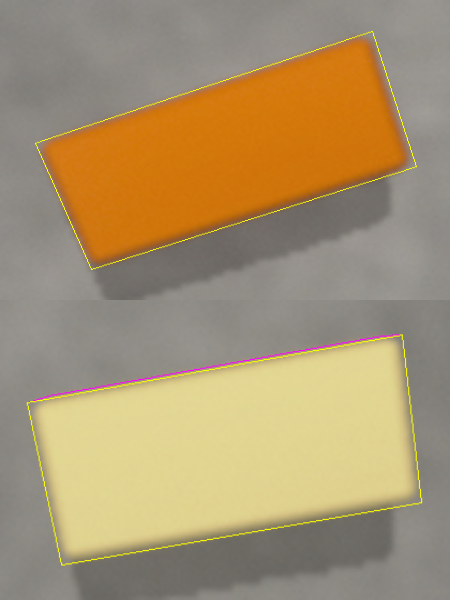

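Run:
```python
from h import *
pick(456.3,29.3,.338,5)
t=BC-68*BN; 
q=bot.solve_ik([*t,130],down(BY)); print(np.round(q,2))
bot.move_ptp([*t,130],down(BY)); bot.pause(.2); snap('wrist','w_a4'); s=bot.read_state(); print(t,s['tcp_pos'],s['t'])
```

```text
at [456.7  29.4   5.5] [0.6 0.5 0.4]
w 56.1439923978827 [-2.2  0.2  4.3]
w 56.002154645704046 31.9583
[ 0.13  0.39 -0.17  0.   -1.01  2.87]
[ 643.40682864 -108.46226653] [ 643.2913756  -107.66847303  130.4962217 ] 33.1333
```

View pics/w_a4.png

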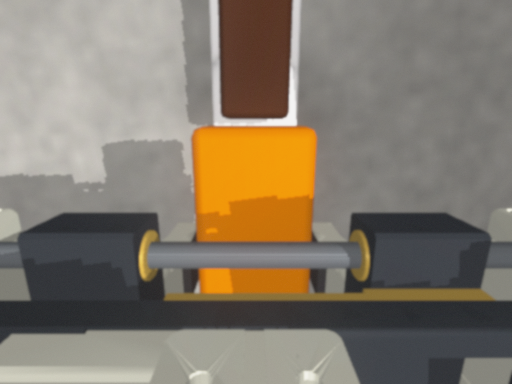

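Run:
```python
from h import *
im,K,V=load('w_a4')
g=im[:,254].astype(int); print([(r,*g[r]) for r in range(112,134,1)])
for n,uv,z in [('amber end',(255,127),165),('amber end',(255,127),160),('dark end',(255,118.5),52),('dL',(220,100),52),('dR',(290.5,100),52),('bL',(213,115),12),('bR',(298,115),12),('aL',(193,150),165),('aR',(317,150),165)]:
    d=px2w(K,V,uv,z)[:2]-BC; print(n,'along',round(d@BN,1),'across',round(d@BX,1))
```

```text
[(112, np.int64(41), np.int64(59), np.int64(98)), (113, np.int64(42), np.int64(59), np.int64(95)), (114, np.int64(40), np.int64(57), np.int64(93)), (115, np.int64(36), np.int64(53), np.int64(87)), (116, np.int64(39), np.int64(54), np.int64(85)), (117, np.int64(60), np.int64(68), np.int64(93)), (118, np.int64(109), np.int64(113), np.int64(127)), (119, np.int64(167), np.int64(168), np.int64(177)), (120, np.int64(197), np.int64(200), np.int64(205)), (121, np.int64(208), np.int64(210), np.int64(214)), (122, np.int64(216), np.int64(217), np.int64(220)), (123, np.int64(226), np.int64(228), np.int64(231)), (124, np.int64(228), np.int64(231), np.int64(235)), (125, np.int64(195), np.int64(208), np.int64(225)), (126, np.int64(123), np.int64(152), np.int64(205)), (127, np.int64(56), np.int64(121), np.int64(201)), (128, np.int64(15), np.int64(123), np.int64(216)), (129, np.int64(10), np.int64(131), np.int64(227)), (130, np.int64(10), np.int64(136), np.int64(233)), (131, np.int64(10), np.int64(140), np.int64(235)), (132, np.int64(10), np.int64(142), np.int64(236)), (133, np.int64(10), np.int64(145), np.int64(238))]
amber end along -2.3 across 0.4
amber end along -2.4 across 0.4
dark end along 2.4 across 1.0
dL along 16.6 across -26.9
dR along 16.6 across 29.2
bL along 5.9 across -38.4
bR along 6.0 across 41.7
aL along -12.0 across -26.5
aR along -12.0 across 27.3
```

The hover measurement gives a gap of about 4.7 mm, and both blocks are aligned across the board to within 1 mm. Lowering with a nudge of about 1 mm.

Run:
```python
from h import *
t=BC-67.2*BN+.6*BX
lower(*t,24,13.5)
print(bot.read_state()['tcp_pos'])
bot.move_gripper(86); bot.line_to([*t,150],180)
c=BC-60*BN; bot.line_to([*c,220],200); bot.pause(.2); snap('wrist','w_j'); print(bot.read_state()['t'])
```

```text
touch 16 10.9
[ 644.36600072 -107.7723348    17.1852789 ]
38.7417
```

View pics/w_j.png

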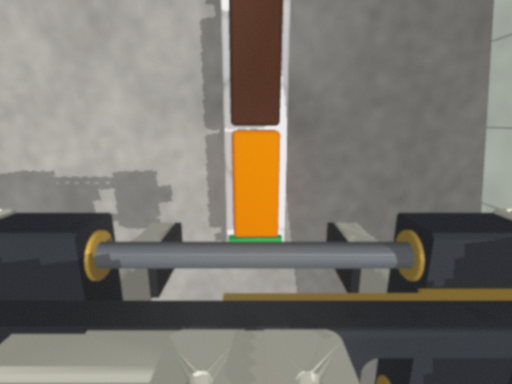

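Run:
```python
from h import *
im,K,V=load('w_j')
print([tuple(map(int,im[r,256])) for r in range(121,135)])
for n,uv,z in [('amber end',(256,129.5),52),('dark end',(256,124.5),52),('dL',(231,100),52),('dR',(282,100),52),('dL',(230,10),52),('dR',(283,10),52),('aL',(233,150),52),('aR',(280,150),52),('aL',(233.5,225),52),('aR',(279.5,225),52),('afar',(256,237),52),('bL',(224.5,100),12),('bR',(287,100),12)]:
    d=px2w(K,V,uv,z)[:2]-BC; print(n,'along',round(d@BN,1),'across',round(d@BX,1))
cv2.imwrite('pics/j.png',cv2.resize(im[90:250,190:320],None,fx=4.5,fy=3.7,interpolation=cv2.INTER_CUBIC))
```

```text
[(44, 57, 88), (43, 56, 85), (41, 52, 80), (59, 65, 85), (103, 108, 116), (153, 156, 160), (183, 185, 189), (178, 183, 190), (142, 155, 182), (86, 125, 189), (39, 121, 211), (16, 129, 223), (12, 136, 229), (21, 141, 232)]
amber end along -1.6 across 1.8
dark end along 3.8 across 1.8
dL along 29.8 across -25.5
dR along 29.7 across 30.1
dL along 116.5 across -24.7
dR along 116.4 across 29.1
aL along -24.4 across -24.4
aR along -24.4 across 29.1
aL along -115.1 across -25.6
aR along -115.1 across 30.5
afar along -130.8 across 1.9
bL along 32.6 across -36.6
bR along 32.5 across 39.9
```

View pics/j.png

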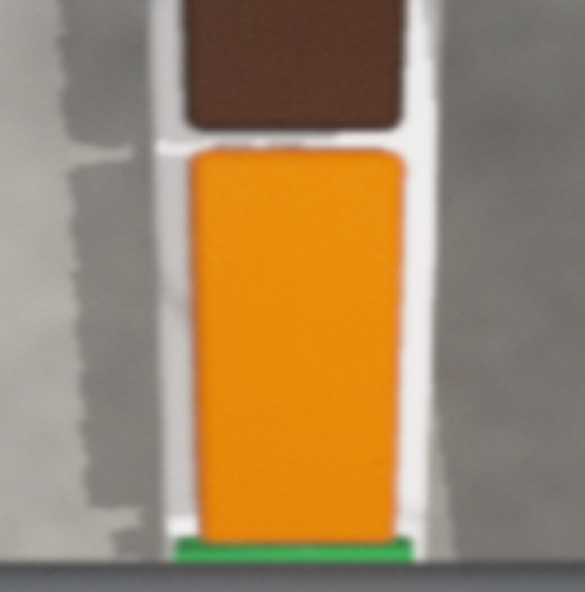

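Run:
```python
from h import *
im,K,V=load('w_p3')
for uv in [(205,267),(250,267),(345,183),(345,205)]: print(uv,px2w(K,V,uv,40).round())
im,K,V=load('w_dark')
for uv in [(225,269),(262,268),(343,203),(346,222)]: print(uv,px2w(K,V,uv,40).round())
```

```text
(205, 267) [ 293. -228.   40.]
(250, 267) [ 293. -284.   40.]
(345, 183) [ 400. -394.   40.]
(345, 205) [ 374. -396.   40.]
(225, 269) [ 297. -227.   40.]
(262, 268) [ 298. -282.   40.]
(343, 203) [ 398. -394.   40.]
(346, 222) [ 370. -400.   40.]
```

The gap is about 4–5 mm and the two blocks are aligned. Fingers at x≈366 clear the decoy (its edge is at about 315) and the pink block. Next is the pale one.

Run:
```python
from h import *
pick(431.3,-290.3,.169,5,up=150)
t=BC+1.0*BN+1.2*BX
bot.move_ptp([*t,150],down(BY)); bot.pause(.2); snap('wrist','w_p4'); s=bot.read_state(); print(t,s['tcp_pos'],s['t'])
im,K,V=load('w_p4')
```

```text
at [ 431.8 -290.4    5.6] [-0.3 -0.2  0.6]
w 55.647637647723414 [-1.7  0.7  3.2]
w 55.93572965986861 44.15
[654.31897254 -40.32002475] [654.23251816 -40.64282928 150.13424629] 46.4417
```

View pics/w_p4.png

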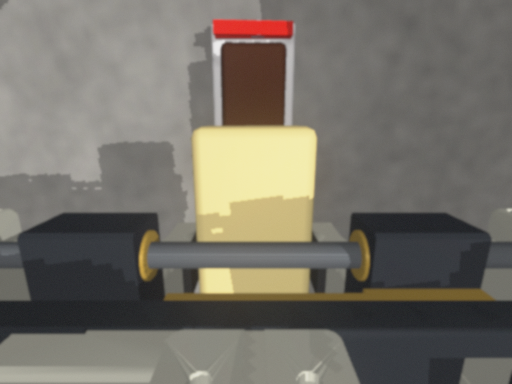

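Run:
```python
from h import *
im,K,V=load('w_p4')
for n,uv,z in [('pale end',(255,127),185),('dark far end',(254,43),52),('dL',(221,70),52),('dR',(286,70),52),('pL',(194,150),185),('pR',(317,150),185)]:
    d=px2w(K,V,uv,z)[:2]-BC; print(n,'along',round(d@BN,1),'across',round(d@BX,1))
t=BC+1.3*BN+1.2*BX
lower(*t,64,53.5)
print(bot.read_state()['tcp_pos'])
bot.move_gripper(86); bot.line_to([*t,180],150)
c=BC-65*BN; bot.line_to([*c,260],200); bot.pause(.2); snap('wrist','w_e'); 
bot.move_ptp([350,-350,350],qnear([350,-350,350],-np.pi/2)) if bot.solve_ik([350,-350,350],down(-np.pi/2)) is not None else print('no')
bot.pause(.2); snap('scene','sc_e'); snap('side','sd_e'); print(bot.read_state()['t'])
```

```text
pale end along 65.6 across 2.0
dark far end along 130.4 across 1.9
dL along 109.8 across -25.9
dR along 109.8 across 28.8
pL along 55.9 across -24.5
pR along 55.8 across 28.9
touch 56 9.6
[654.60866649 -40.00723178  57.15562901]
53.8917
```

View pics/w_e.png

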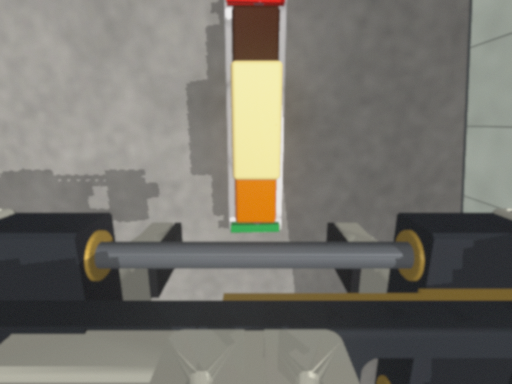

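View pics/sc_e.png

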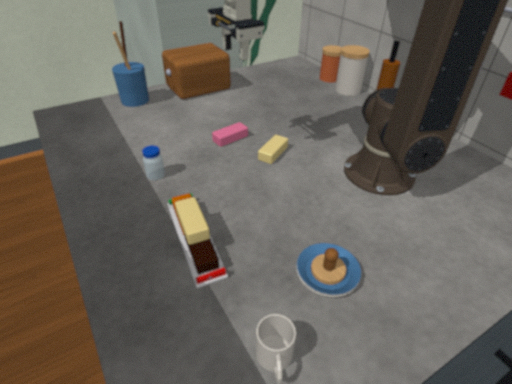

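View pics/sd_e.png

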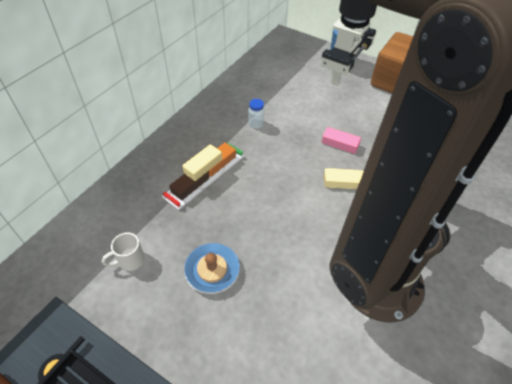

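Run:
```python
from h import *
im,K,V=load('w_e')
for n,uv,z in [('pale+',(256,60.5),92),('pale-',(256,179.5),92),('dark far',(256,6.5),52),('amber far',(256,222),52),('pL',(232.5,120),92),('pR',(281.5,120),92)]:
    d=px2w(K,V,uv,z)[:2]-BC; print(n,'along',round(d@BN,1),'across',round(d@BX,1))
s=bot.read_state(); print(s['qvel'].round(3),s['t']); bot.close_job()
```

```text
pale+ along 65.3 across 1.9
pale- along -62.7 across 2.1
dark far along 129.4 across 2.0
amber far along -129.9 across 2.5
pL along 4.6 across -24.1
pR along 4.6 across 30.3
[-0.002 -0.003 -0.001 -0.     0.    -0.001] 53.8917
the job is handed in; nothing more can be done
```

The job is done and handed in at about 54 s, against the 107 s limit.

**What I did:** I worked in the order asked: flattener to the saucer, then dark at the red end, amber at the green end, and pale across the joint. I used the pale block that was under the dark one, as it was the farther from the base. The other pale block and the pink one were not touched.

**Last checks:**
- **Flattener:** it stands handle up and looks centred on the saucer's inner floor in the wrist view.
- **Dark and amber:** they lie in line along the board with about 4–5 mm between them, measured before the pale block covered the joint. They sit within about 1 mm of the board's middle line.
- **Pale:** its centre is at +1.3 mm along the board, against a joint at about +1 mm.
- **Mug and salt jar:** they look unmoved in both overview pictures.
- **Forces:** contact while setting things down read at most about 17 N.

**What disagreed:** the blocks looked up to about 5% smaller in the wrist view than their given sizes, probably from rounded edges and blur. I corrected for this with a free-size fit. The two estimates of the saucer's centre differed by about 4 mm, and I used a value between them.

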